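# Turn the paste carousel to the black-lidded jar

## Robot

A 7-joint arm with a two-finger parallel gripper is mounted at the origin on the work surface; the furniture and walls round the work are solid. World frame = base frame: x ahead of the robot, y to its left, z up, the work surface at z = 0. Lengths are in m, angles in degrees, forces in N, time in s.
With the tool pointing down it reaches from about 0.375 to 0.925 m from the base axis. Payload 3.1 kg.
Tool frame: the origin (TCP) lies at the very end of the fingers, on their centre line; the grasp point (between the pads) lies 19 mm behind it; z points along the fingers, y is the line along which they close (so a half turn about z gives the same grasp; the last joint's range is limited). The gripper opens to 85 mm and grips with 20 to 120 N. Pads are 22 mm wide; open, the fingers measure 114 mm over their backs; the gripper's body (76 mm by 85 mm) begins 54 mm behind the grasp point. The pads swing forward as they close: fully open they stand 13 mm farther back than shut.
Start: joints at [-73.384, 21.939, 2.515, 91.553, -1.026, 66.532, -2.859], TCP at [0.246, 0.602, 0.231] pointing down, gripper open.
Joint ranges: [-149.38, 149.38], [-23.57, 123.04], [-84.95, 90], [0, 143.3], [-89.99, 269.99], [3.08, 112.72], [-163.45, 163.45]. Speed limits (degrees/s): [159.86, 159.86, 180, 180, 180, 180, 180].

## Interface

Orientations are given as a 3x3 rotation matrix whose columns are the frame's x, y, z axes.
In Python, from bench import * gives the robot as it stands.
- The arm moves only by the tool servo_tool, never from a script. Its argument "moves" is a list of rows, each an object with "translation": the shift along the tool's x, y, z each as a share of 1 m, from -1 to 1, a list of three; "dr": the turn, a rotation vector about the tool's x, y, z each as a share of 180 degrees, from -1 to 1, a list of three. A call has 1 to 5 rows; each row is the pose to reach, as a shift and turn from the pose commanded when the call began, along the tool's axes at that moment, turning the shorter way round; what a row does not reach only later rows make up. A row lasts 1/10 s, in which the tool goes at most 50 mm and 8.59 degrees, less where a joint would pass 70% of its speed; a pose out of reach is approached as far as the arm can. A call with a number of a shift or a turn outside -1 to 1 is refused whole. A call with a gripper value outside its range is refused whole. "grip" is the opening, from 0 (shut) to 1 (fully open), set as the call begins (left out, the last holds). The fingers move at their own pace and stop on an object; "grip_force" is the grip in N (left out, the last holds). Time passes only in rows, so rows that repeat a pose let the fingers close. It gives the time, the measured TCP pose, the force, the opening and the grip force at its end, in the units of the state.
- get_obs(): the state, without advancing time (a new reading comes with each control period).
- snapshot(name): name is "scene" or "top" or "wrist"; returns (picture, depth): 480x640x3 uint8, red, green, blue; 480x640 float32, m along the optical axis (not along the pixel's ray), 0 where there is no reading.
- camera_params(name): a dict with "fx", "fy", "cx", "cy" (pixels), "k1" (the pictures are not rectified: a ray, as slopes to the right and down, at radius r is drawn at 1 + k1 r^2 times it, then the intrinsics apply), "pose" (4x4, takes a point from camera to world coordinates); the wrist camera has in their place "mount" (4x4, takes a point from camera to tool coordinates, whose origin is the TCP and whose axes are the flange's). Camera axes: x right, y down, z forward; pixel columns grow to the right and rows downward; lengths in m; the calibration is good to about 2 mm. A picture is of the moment at which its call begins: read the wrist's pose just before it. camera_params takes no time and is no camera call.
- sign_off(): hands the job in; it is judged then, once.
Trained networks look in the newest picture that a camera, given by its name, has taken for a name from the list of things; names that differ only in an ending like _2 or _b are one class to them, and where a whole thing is asked for, a point or a joint stands for the part that bears it (a point fixed in the world has none). Each returns a list of dicts, best first, with "confidence" (0 to 1); they miss things now and then, are a little off and sometimes report something else, mostly with a low value. They report only what shows in the picture. A call takes as long as a camera call.
- recognise(camera, query): "at" ([x, y, z] in m, in the coordinates of the camera as it stood for that picture, good to about 4 mm: the middle of the surface that is visible of it).
- regions_of(camera, query): "pixels" (480x640 bool, what is visible of it).
The state is a dict: "t": time; "joint_pos": joint angles; "joint_vel": joint speeds; "joint_efforts": joint torques, N m; "position": TCP position; "ee_rot": TCP orientation; "ft_force": force on the tool from outside, world axes, zero at the start; "torque": the same for the moment, N m; "grip_width": finger opening in m; "gripper_force": force on a finger pad.
Only numpy, scipy, OpenCV 4.12 (cv2) and the standard library are available. Lean on these libraries where they do the work, as an engineer would, in place of code of your own. Each camera call takes 0.05 s, during which the arm holds its last target. There are 200 camera calls.

## Task

Turn the round jar turntable by pushing the blue pegs on its rim with the fingers until the jar with the black lid stands at the front, squarely in line with the red mark on the foot, and leave it at rest there. Push gently, without flinging it round; do not touch, lift or tip the jars, and leave the loupe, the tape roll and the weight beside it where they are.

Things in the scene. Friction and masses are not known exactly. Their poses are not given: they have to be found in the camera images.
- foot: Fixed grey foot of the turntable, 224 mm across; origin on the table under the turning axis. Its front (a red mark on a flat tongue that juts out from under the plate) lies along its -x axis. The foot's place and yaw vary.
- pointer (a point): Centre of the red front mark on the foot's tongue, 160 mm from the turning axis, 10 mm above the table. It does not turn.
- turntable (a joint): Turn of the plate about the vertical axis through the foot's origin, rad, 0 at the start of every run, growing counterclockwise seen from above; it can turn almost two full turns either way. It turns with dry friction: about 2 N pushed sideways at a peg moves it, it stays where it is left and does not coast.
- plate_top (a point): On the turning axis, on top of the plate. The plywood plate is 276 mm across, its underside 23 mm and top 36 mm above the table. It carries three pockets (grey rings 68 mm across and 8 mm high, bore 60 mm) centred 68 mm from the axis and 120 degrees apart, and three blue pegs on the rim half-way between the pockets.
- peg_0 (a point): Centre of the top of a blue upright finger peg near the rim of the plate: 18 mm diameter, 45 mm high (36 to 81 mm above the table), 122 mm from the turning axis, fixed to the plate; a round steel collar 24 mm across and 3 mm high at its foot. All three pegs are alike.
- peg_1 (a point): Centre of the top of a blue upright finger peg near the rim of the plate: 18 mm diameter, 45 mm high (36 to 81 mm above the table), 122 mm from the turning axis, fixed to the plate; a round steel collar 24 mm across and 3 mm high at its foot. All three pegs are alike.
- peg_2 (a point): Centre of the top of a blue upright finger peg near the rim of the plate: 18 mm diameter, 45 mm high (36 to 81 mm above the table), 122 mm from the turning axis, fixed to the plate; a round steel collar 24 mm across and 3 mm high at its foot. All three pegs are alike.
- jar_black_center (a point): Centre (half-way up) of the wanted jar: white with a BLACK lid, 49 mm diameter, 60 mm high, loose in one of the three pockets (about 5 mm of play all round), so its top is 96 mm above the table. Which pocket varies.
- jar_red_a_center (a point): Centre of a white jar with a red lid, 55 mm diameter, 80 mm high, loose in a pocket; top 116 mm above the table.
- jar_red_b_center (a point): Centre of a white jar with a red lid, 57 mm diameter, 75 mm high, loose in a pocket; top 111 mm above the table.
- jar_black: The black-lidded jar itself; origin at the centre of its underside.
- jar_red_a: The taller red-lidded (80 mm) jar itself; origin at the centre of its underside.
- jar_red_b: The shorter red-lidded (75 mm) jar itself; origin at the centre of its underside.
- loupe: Bystander: black stand loupe, 43 mm across, 38 mm high, beside the turntable; origin under its centre.
- tape_roll: Bystander: roll of tan tape lying flat, 98 mm across, 25 mm high, beside the turntable; origin under its centre.
- weight: Bystander: grey cloth-covered weight, 100 x 46 x 27 mm, near the front of the turntable; origin under its centre.

How it is judged (in metres and radians):
At the end, for the whole second after the job is handed in: The black-lidded jar's centre is on the pointer's side of the axis and within 15 mm to either side of the line from the turning axis through the red mark; the turntable is at rest (under 0.05 rad/s); all three jars stand upright (within 0.15 rad) in their pockets (x of jar_black_center in the frame of foot below -0.045 m and y of jar_black_center in the frame of foot between -0.015 and 0.015 m and velocity of joint turntable between -0.05 and 0.05 rad/s and angle between each of jar_black_center, jar_red_a_center, jar_red_b_center's own z axis and vertical below 0.15 rad and height (world z) of jar_black_center between 0.06 and 0.072 m and height (world z) of jar_red_a_center between 0.07 and 0.082 m and height (world z) of jar_red_b_center between 0.0675 and 0.0795 m); the robot touches nothing.
It fails at once if a jar is lifted (its centre rises more than 7 mm) or tipped by more than 0.3 rad (height (world z) of jar_black_center above 0.073 m or height (world z) of jar_red_a_center above 0.083 m or height (world z) of jar_red_b_center above 0.0805 m or angle between any of jar_black_center, jar_red_a_center, jar_red_b_center's own z axis and vertical above 0.3 rad).
It fails at once if the robot touches a jar with more than 1 N (contact force between any of the fingers, the arm and jar_black above 1 N or contact force between any of the fingers, the arm and jar_red_a above 1 N or contact force between any of the fingers, the arm and jar_red_b above 1 N).
It fails at once if the turntable is flung round faster than 3 rad/s (velocity of joint turntable above 3 rad/s or velocity of joint turntable below -3 rad/s).
It fails at once if the loupe, the tape roll or the weight is moved more than 15 mm (distance of any of loupe, tape_roll, weight from where it was at the start of the episode above 0.015 m).
It also fails if it takes over 61 s, if anything falls off the work surface, if the arm or the gripper's body presses on something with over 40 N, if the wrist force passes 120 N, or if a joint passes its speed limit or range.

## Working session

There is one attempt and no reset: what is moved stays moved. The work goes in short steps, Python scripts to look and compute and a tool call to move; the robot and the scene stay as the last step left them, time stands still between calls to the robot, and variables do not carry over. Pictures are saved under pics/ and viewed, at most 10 in all, crops included, and the job is handed in when it is done.

Besides the shell and the picture viewer there is one more tool, called as name(argument=value, ...), one argument or row to a line, values as JSON. servo_tool: Moves the arm, as the interface text tells. Shift numbers are shares of 1 m and turn numbers shares of 180 degrees, none past 1 either way. Its arguments: {"type":"object","properties":{"moves":{"type":"array","items":{"type":"object","properties":{"translation":{"type":"array","items":{"type":"number"}},"dr":{"type":"array","items":{"type":"number"}}}}},"grip":{"type":"number"},"grip_force":{"type":"number"}},"required":["moves"]}

```bash
mkdir -p pics
cat > h.py <<'E'
from bench import *
import numpy as np, cv2
def w(cam,p):
    P=camera_params(cam)
    if 'pose' in P: T=P['pose']
    else:
        o=get_obs(); A=np.eye(4);A[:3,:3]=o['ee_rot'];A[:3,3]=o['position'];T=A@P['mount']
    return (np.array(T)@np.r_[p,1])[:3]
def save(cam,name):
    im,d=snapshot(cam); cv2.imwrite('pics/'+name,im[...,::-1]); return im,d
E
python3 - <<'E'
from h import *
save('top','t0.png');
np.set_printoptions(precision=3,suppress=True)
for q in ['foot','pointer','plate_top','peg_0','jar_black_center','jar_red_a_center','loupe','tape_roll','weight']:
    print(q,[(w('top',r['at']),round(float(r['confidence']),2)) for r in recognise('top',q)][:5])
o=get_obs();print(o['t'],o['position'],o['ee_rot'],o['grip_width'])
E
```

```text
foot [(array([ 0.412, -0.108,  0.013]), 0.67), (array([ 0.563, -0.082,  0.035]), 0.35)]
pointer []
plate_top [(array([ 0.562, -0.078,  0.041]), 0.64)]
peg_0 [(array([ 0.563, -0.078,  0.033]), 0.93)]
jar_black_center [(array([ 0.626, -0.049,  0.095]), 0.93)]
jar_red_a_center [(array([ 0.549, -0.137,  0.116]), 0.74)]
loupe [(array([0.533, 0.123, 0.028]), 0.72)]
tape_roll [(array([ 0.539, -0.315,  0.021]), 0.84)]
weight [(array([0.42 , 0.093, 0.023]), 0.97)]
0.5 [0.246 0.602 0.231] [[-0.926  0.378 -0.   ]
 [ 0.378  0.926 -0.   ]
 [ 0.    -0.    -1.   ]] 0.08537740082187208
```

View pics/t0.png

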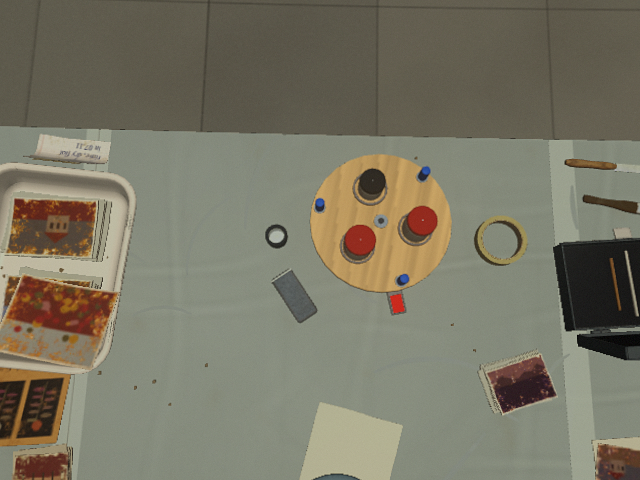

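The picture shows the axis at about (381,221), the black jar at (372,182), the red mark at (397,303) and pegs at (424,173), (320,204) and (403,280). Next I'll get precise angles.

```bash
cat >> h.py <<'E'
def px2w(cam,u,v,z):   # ray at plane z (fixed camera)
    P=camera_params(cam);K=np.array([[P['fx'],0,P['cx']],[0,P['fy'],P['cy']],[0,0,1]])
    s=cv2.undistortPoints(np.array([[[u,v]]],float),K,np.array([P['k1'],0,0,0.]))[0,0]
    T=np.array(P['pose']);d=T[:3,:3]@np.r_[s,1];o=T[:3,3];return o+d*(z-o[2])/d[2]
def blobs(im,cam,lo,hi,z,box,amin=15):
    h=cv2.cvtColor(im,cv2.COLOR_RGB2HSV);m=cv2.inRange(h,lo,hi)
    n,_,st,c=cv2.connectedComponentsWithStats(m);out=[]
    for i in range(1,n):
        if st[i,4]>=amin and box[0]<c[i][0]<box[1] and box[2]<c[i][1]<box[3]: out.append((c[i].round(1),st[i,4],px2w(cam,*c[i],z)))
    return out
E
python3 - <<'E'
from h import *
np.set_printoptions(precision=4,suppress=True)
im=cv2.imread('pics/t0.png')[...,::-1].copy()
B=(300,460,140,320)
bl=blobs(im,'top',(105,120,60),(130,255,255),.06,B)
rd=[b for b in blobs(im,'top',(0,200,150),(8,255,255),.01,B) if b[0][1]>285]
bk=blobs(im,'top',(0,0,0),(180,255,60),.096,(340,400,160,205),100)
# plate circle: wood pixels
h=cv2.cvtColor(im,cv2.COLOR_RGB2HSV);m=cv2.inRange(h,(8,50,100),(28,255,255));m[:,:300]=0;m[:,460:]=0;m[:140]=0;m[300:]=0
cs=max(cv2.findContours(m,0,2)[0],key=cv2.contourArea);hull=cv2.convexHull(cs);(u,v),_,_=cv2.fitEllipse(hull)
print('plate',u,v,px2w('top',u,v,.036)); ax=px2w('top',381,221,.036)
print('hub',ax); ax=px2w('top',u,v,.036)
for n,l in (('peg',bl),('red',rd),('blk',bk)):
    for c,a,p in l:
        d=p-ax;print(n,c,a,p,'r',np.hypot(*d[:2]),'ang',np.degrees(np.arctan2(d[1],d[0])))
P=camera_params('top');print(P['pose'],P['fx'])
E
```

```text
plate 380.36029052734375 222.7649383544922 [ 0.5629 -0.076   0.036 ]
hub [ 0.5665 -0.0772  0.036 ]
peg [425.4 170.4] 55 [ 0.6634 -0.16    0.06  ] r 0.13095096932331785 ang -39.89849397798227
peg [319.4 202.3] 57 [0.5949 0.0434 0.06  ] r 0.12356742484489935 ang 75.01933187946858
peg [403.9 278.1] 64 [ 0.4533 -0.1173  0.06  ] r 0.11717022511490334 ang -159.3352224413121
red [396.9 303.1] 167 [ 0.4105 -0.111   0.01  ] r 0.15640216536913004 ang -167.05023241610542
blk [372.  181.3] 511 [ 0.6286 -0.0535  0.096 ] r 0.06943826866110207 ang 18.938134644256806
[[ 0.0237 -0.9805  0.1949  0.3218]
 [-0.9997 -0.024   0.0004  0.0506]
 [ 0.0043 -0.1948 -0.9808  1.1501]
 [ 0.      0.      0.      1.    ]] 586.392581268836
```

servo_tool(
  moves=[
    {"translation": [-0.464,-0.588,0.05],"dr": [0,0,0.77]},
    {"translation": [-0.464,-0.588,0.05],"dr": [0,0,0.77]},
    {"translation": [-0.464,-0.588,0.05],"dr": [0,0,0.77]},
    {"translation": [-0.464,-0.588,0.05],"dr": [0,0,0.77]},
    {"translation": [-0.464,-0.588,0.05],"dr": [0,0,0.77]},
  ],
  grip=0.55,
)

```text
t: 1.0
position: [0.3153, 0.3602, 0.2148]
ee_rot: [[-0.414, 0.91, 0.0], [0.91, 0.414, 0.001], [0.001, 0.001, -1.0]]
ft_force: [0.3, 0.3, 0.7]
grip_width: 0.0464
gripper_force: 0.0
```

```bash
cat >> h.py <<'E'
def to(p,yaw_y):
    o=get_obs();R=np.array(o['ee_rot']);d=R.T@(np.array(p)-o['position'])
    c,s=np.cos(np.radians(yaw_y)),np.sin(np.radians(yaw_y));y=np.array([c,s,0]);z=np.array([0,0,-1.]);G=np.c_[np.cross(y,z),y,z]
    rv=cv2.Rodrigues(R.T@G)[0].ravel()/np.pi
    print('t',o['t'],'pos',np.round(o['position'],4),'yaw_y',np.degrees(np.arctan2(R[1,1],R[0,1])).round(1),'q',np.round(o['joint_pos'],0),'w',round(o['grip_width'],4),'F',np.round(o['ft_force'],1),'\nmove',d.round(4),rv.round(4))
E
python3 -c "
from h import *
to([.4535,-.1175,.18],-71)"
```

```text
t 1.0 pos [0.3153 0.3602 0.2148] yaw_y 24.5 q [-66.   4.  13. 116.  -1.  60. -28.] w 0.0464 F [0.3 0.3 0.7] 
move [-0.4921 -0.072   0.0344] [ 0.000e+00 -4.000e-04  5.303e-01]
```

servo_tool(
  moves=[
    {"translation": [-0.492,-0.072,0.034],"dr": [0,0,0.53]},
    {"translation": [-0.492,-0.072,0.034],"dr": [0,0,0.53]},
    {"translation": [-0.492,-0.072,0.034],"dr": [0,0,0.53]},
    {"translation": [-0.492,-0.072,0.034],"dr": [0,0,0.53]},
    {"translation": [-0.492,-0.072,0.034],"dr": [0,0,0.53]},
  ],
)

```text
t: 1.5
position: [0.386, 0.1211, 0.1979]
ee_rot: [[0.317, 0.948, 0.001], [0.948, -0.317, 0.001], [0.002, 0.001, -1.0]]
ft_force: [0.7, 0.2, 0.4]
grip_width: 0.0475
gripper_force: 0.0
```

```bash
python3 -c "
from h import *
to([.4535,-.1175,.18],-71)"
```

```text
t 1.5 pos [0.386  0.1211 0.1979] yaw_y -18.5 q [-51.  -5.  27. 126.   3.  58. -44.] w 0.0475 F [0.7 0.2 0.4] 
move [-0.2049  0.1397  0.0177] [-0.     -0.0006  0.2917]
```

servo_tool(
  moves=[
    {"translation": [-0.205,0.14,0.018],"dr": [0,0,0.292]},
    {"translation": [-0.205,0.14,0.018],"dr": [0,0,0.292]},
    {"translation": [-0.205,0.14,0.018],"dr": [0,0,0.292]},
    {"translation": [-0.205,0.14,0.018],"dr": [0,0,0.292]},
    {"translation": [-0.205,0.14,0.018],"dr": [0,0,0.292]},
  ],
)

```text
t: 2.0
position: [0.4553, -0.1175, 0.1802]
ee_rot: [[0.879, 0.477, 0.002], [0.477, -0.879, 0.001], [0.003, 0.0, -1.0]]
ft_force: [-0.0, 0.5, -0.4]
grip_width: 0.0471
gripper_force: 0.0
```

```bash
python3 -c "
from h import *
to([.4535,-.1175,.18],-71)"
```

```text
t 2.0 pos [ 0.4553 -0.1175  0.1802] yaw_y -61.5 q [-33.   6.  46. 120.  -5.  55. -46.] w 0.0471 F [-0.   0.5 -0.4] 
move [-0.0016 -0.0009  0.0001] [-0.     -0.0008  0.0529]
```

servo_tool(
  moves=[
    {"translation": [-0.002,-0.001,0.02],"dr": [0,0,0.053]},
    {"translation": [-0.002,-0.001,0.04],"dr": [0,0,0.053]},
    {"translation": [-0.002,-0.001,0.04],"dr": [0,0,0.053]},
  ],
)

```text
t: 2.3
position: [0.4502, -0.1158, 0.1376]
ee_rot: [[0.944, 0.33, -0.005], [0.33, -0.944, -0.001], [-0.005, -0.001, -1.0]]
ft_force: [-0.3, 0.9, -0.8]
grip_width: 0.0467
gripper_force: 0.0
```

```bash
python3 -c "
from h import *
to([.4535,-.1175,.1],-71)
save('wrist','w1.png');im,d=save('top','t1.png')
print(blobs(im,'top',(105,120,60),(130,255,255),.06,(300,460,140,320)))
for r in recognise('wrist','peg_0'): print(w('wrist',r['at']),r['confidence'])
"
```

```text
t 2.3 pos [ 0.4502 -0.1158  0.1376] yaw_y -70.7 q [-33.  11.  46. 123. -10.  50. -52.] w 0.0467 F [-0.3  0.9 -0.8] 
move [0.0028 0.0027 0.0376] [-0.0004  0.0017  0.0014]
[(array([425.4, 170.4]), np.int32(55), array([ 0.66338161, -0.15998326,  0.06      ])), (array([319.4, 202.3]), np.int32(57), array([0.59485971, 0.04338031, 0.06      ]))]
[ 0.51688027 -0.03124651  0.1126344 ] 0.74
[ 0.51601165 -0.09453903  0.04138896] 0.63
```

View pics/w1.png

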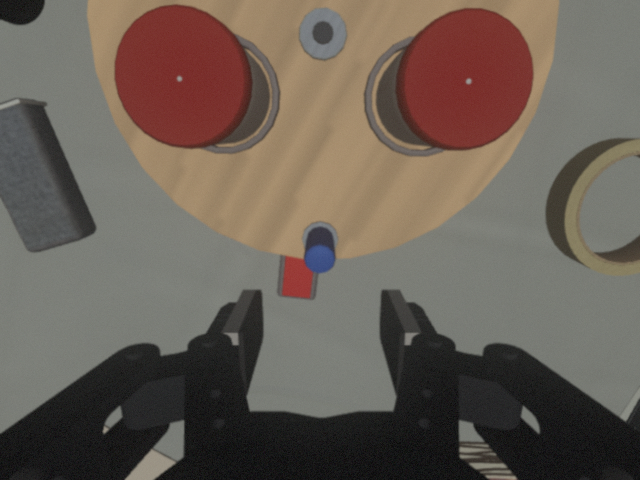

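The wrist view shows the peg top at (319,258), midway between the fingers, and the hub at (323,33). I'll convert these to world coordinates.

```bash
cat >> h.py <<'E'
def pxw(u,v,z):
    P=camera_params('wrist');o=get_obs();A=np.eye(4);A[:3,:3]=o['ee_rot'];A[:3,3]=o['position'];T=A@P['mount']
    K=np.array([[P['fx'],0,P['cx']],[0,P['fy'],P['cy']],[0,0,1]])
    s=cv2.undistortPoints(np.array([[[u,v]]],float),K,np.array([P['k1'],0,0,0.]))[0,0]
    d=T[:3,:3]@np.r_[s,1];q=T[:3,3];return (q+d*(z-q[2])/d[2]).round(4)
E
python3 -c "
from h import *
p=pxw(319.5,258,.081);h=pxw(323,33,.036);h2=pxw(323,33,.042)
print(p,h,h2,pxw(299,277,.01),np.hypot(*(p-h)[:2]))
to([p[0],p[1],.1],-71)
"
```

```text
[ 0.4544 -0.1137  0.081 ] [ 0.5717 -0.0745  0.036 ] [ 0.5703 -0.075   0.042 ] [ 0.4131 -0.1114  0.01  ] 0.12367671567437417
t 2.45 pos [ 0.4531 -0.1154  0.1403] yaw_y -70.6 q [-33.  11.  46. 122. -10.  50. -52.] w 0.0472 F [-0.2  0.5 -0.1] 
move [ 0.0018 -0.0012  0.0403] [ 0.0001 -0.0003  0.0022]
```

servo_tool(
  moves=[
    {"translation": [0.001,0,0.03],"dr": [0,0,0.002]},
    {"translation": [0.001,0,0.06],"dr": [0,0,0.002]},
    {"translation": [0.001,0,0.08],"dr": [0,0,0.002]},
    {"translation": [0.001,0,0.08],"dr": [0,0,0.002]},
  ],
)

```text
t: 2.85
position: [0.4522, -0.1143, 0.0584]
ee_rot: [[0.945, 0.327, -0.004], [0.327, -0.945, 0.0], [-0.003, -0.002, -1.0]]
ft_force: [-0.7, 0.0, 0.1]
grip_width: 0.047
gripper_force: 0.0
```

servo_tool(
  moves=[
    {"translation": [0.0001,0.0043,0],"dr": [0,0,-0.0111]},
    {"translation": [0.0003,0.0085,0],"dr": [0,0,-0.0222]},
    {"translation": [0.0007,0.0128,0],"dr": [0,0,-0.0333]},
    {"translation": [0.0019,0.0212,0],"dr": [0,0,-0.0556]},
    {"translation": [0.0042,0.0316,0],"dr": [0,0,-0.0833]},
  ],
)

```text
t: 3.35
position: [0.4692, -0.1424, 0.0616]
ee_rot: [[0.826, 0.563, 0.002], [0.563, -0.826, 0.002], [0.003, -0.001, -1.0]]
ft_force: [-0.5, 2.1, -0.7]
grip_width: 0.0468
gripper_force: 0.8
```

```bash
cat >> h.py <<'E'
def orb(phi,r=.122,ax=(.569,-.076),z=.058):
    a=np.radians(phi);to([ax[0]+r*np.cos(a),ax[1]+r*np.sin(a),z],phi+90)
E
python3 -c "
from h import *
orb(198.6+15)
"
```

```text
t 3.35 pos [ 0.4692 -0.1424  0.0616] yaw_y -55.7 q [-20.  22.  37. 122. -20.  42. -26.] w 0.0468 F [-0.5  2.1 -0.7] 
move [-0.0021 -0.0001  0.0036] [-0.0002 -0.001   0.0038]
```

servo_tool(
  moves=[
    {"translation": [0.0002,0.0128,0.001],"dr": [0,0,-0.0333]},
    {"translation": [0.0022,0.0254,0.002],"dr": [0,0,-0.0667]},
    {"translation": [0.005,0.0377,0.002],"dr": [0,0,-0.1]},
    {"translation": [0.0095,0.0496,0.002],"dr": [0,0,-0.1333]},
    {"translation": [0.0153,0.061,0.002],"dr": [0,0,-0.1667]},
  ],
)

```text
t: 3.85
position: [0.5158, -0.1851, 0.0597]
ee_rot: [[0.434, 0.901, 0.002], [0.901, -0.434, 0.001], [0.002, 0.001, -1.0]]
ft_force: [-0.9, 2.7, 0.3]
grip_width: 0.0465
gripper_force: 0.8
```

```bash
python3 -c "
from h import *
orb(198.6+45)
"
```

```text
t 3.85 pos [ 0.5158 -0.1851  0.0597] yaw_y -25.7 q [ -9.  26.  29. 114. -18.  44.   5.] w 0.0465 F [-0.9  2.7  0.3] 
move [-0.0007 -0.0009  0.0017] [ 0.0003 -0.0006  0.0037]
```

Tracking is accurate, so I'll continue.

servo_tool(
  moves=[
    {"translation": [0.0005,0.0128,0.001],"dr": [0,0,-0.0333]},
    {"translation": [0.0025,0.0254,0.001],"dr": [0,0,-0.0667]},
    {"translation": [0.0057,0.0377,0.001],"dr": [0,0,-0.1]},
    {"translation": [0.0102,0.0496,0.001],"dr": [0,0,-0.1333]},
    {"translation": [0.016,0.061,0.001],"dr": [0,0,-0.1667]},
  ],
)

```text
t: 4.35
position: [0.5771, -0.1978, 0.0588]
ee_rot: [[-0.074, 0.997, 0.001], [0.997, 0.074, 0.0], [0.0, 0.001, -1.0]]
ft_force: [-1.3, 1.2, 0.1]
grip_width: 0.0469
gripper_force: 0.8
```

servo_tool(
  moves=[
    {"translation": [0.0007,0.0128,0],"dr": [0,0,-0.0333]},
    {"translation": [0.0027,0.0254,0],"dr": [0,0,-0.0667]},
    {"translation": [0.006,0.0377,0],"dr": [0,0,-0.1]},
    {"translation": [0.0105,0.0496,0],"dr": [0,0,-0.1333]},
    {"translation": [0.0163,0.061,0],"dr": [0,0,-0.1667]},
  ],
)

```text
t: 4.85
position: [0.6363, -0.1781, 0.0588]
ee_rot: [[-0.562, 0.827, -0.0], [0.827, 0.562, -0.001], [-0.001, -0.001, -1.0]]
ft_force: [-2.4, 0.8, 0.1]
grip_width: 0.047
gripper_force: 0.8
```

```bash
python3 -c "
from h import *
orb(198.6+105)
"
```

```text
t 4.85 pos [ 0.6363 -0.1781  0.0588] yaw_y 34.2 q [  2.  34.  14.  97. -10.  50.  54.] w 0.047 F [-2.4  0.8  0.1] 
move [0.0003 0.0004 0.0008] [-0.0003  0.0003  0.0035]
```

servo_tool(
  moves=[
    {"translation": [0.0007,0.0128,0],"dr": [0,0,-0.0333]},
    {"translation": [0.0027,0.0254,0],"dr": [0,0,-0.0667]},
    {"translation": [0.006,0.0377,0],"dr": [0,0,-0.1]},
    {"translation": [0.0105,0.0496,0],"dr": [0,0,-0.1333]},
    {"translation": [0.0163,0.061,0],"dr": [0,0,-0.1667]},
  ],
)

```text
t: 5.35
position: [0.6778, -0.1315, 0.0589]
ee_rot: [[-0.9, 0.435, 0.001], [0.435, 0.9, -0.003], [-0.002, -0.003, -1.0]]
ft_force: [-3.5, -0.9, -0.6]
grip_width: 0.0466
gripper_force: 0.8
```

servo_tool(
  moves=[
    {"translation": [0.0007,0.0128,0],"dr": [0,0,-0.0333]},
    {"translation": [0.0027,0.0254,0],"dr": [0,0,-0.0667]},
    {"translation": [0.006,0.0377,0],"dr": [0,0,-0.1]},
    {"translation": [0.0105,0.0496,0],"dr": [0,0,-0.1333]},
    {"translation": [0.0163,0.061,0],"dr": [0,0,-0.1667]},
  ],
)

```text
t: 5.85
position: [0.6909, -0.0702, 0.0591]
ee_rot: [[-0.997, -0.073, 0.003], [-0.073, 0.997, -0.004], [-0.003, -0.005, -1.0]]
ft_force: [0.6, -1.7, -1.1]
grip_width: 0.0473
gripper_force: 0.9
```

```bash
python3 -c "
from h import *
orb(198.6+180)
im,d=save('top','t2.png')
ax=np.array([.569,-.076])
for n,l in (('peg',blobs(im,'top',(105,120,60),(130,255,255),.06,(300,460,140,320))),('blk',blobs(im,'top',(0,0,0),(180,255,60),.096,(360,420,235,275),100)),('red',[b for b in blobs(im,'top',(0,200,150),(8,255,255),.01,(300,460,285,320))])):
  for c,a,p in l: print(n,c,a,p,np.degrees(np.arctan2(*(p[:2]-ax)[::-1]))%360)
"
```

```text
t 5.85 pos [ 0.6909 -0.0702  0.0591] yaw_y 94.2 q [ 3. 37. -1. 91.  1. 52. 96.] w 0.0473 F [ 0.6 -1.7 -1.1] 
move [0.0038 0.0334 0.0009] [-0.0016  0.0007 -0.0801]
peg [323.8 242.6] 60 [0.51674129 0.03350937 0.06      ] 115.5108344277551
blk [376.  269.4] 5801 [ 0.46355389 -0.06151128  0.096     ] 172.17631999966147
```

View pics/t2.png

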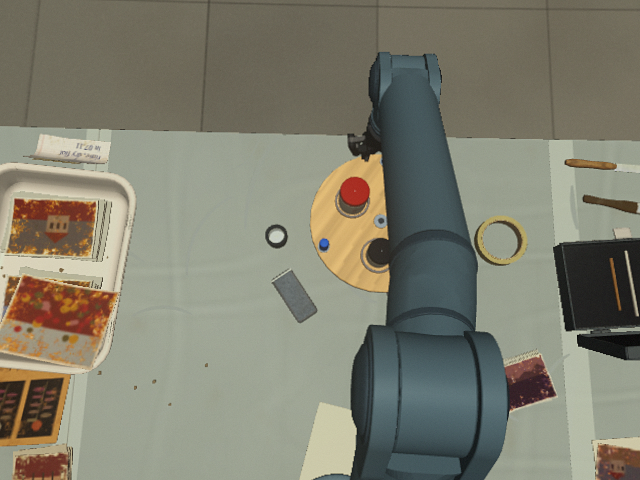

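The picture shows the black jar at about (378,252), about 17° short of the mark. I'll push 17° more, then re-centre the fingers around the peg.

servo_tool(
  moves=[
    {"translation": [0.0003,0.0085,0],"dr": [0,0,-0.0222]},
    {"translation": [0.0012,0.017,0],"dr": [0,0,-0.0444]},
    {"translation": [0.0027,0.0254,0],"dr": [0,0,-0.0667]},
    {"translation": [0.0053,0.0357,0],"dr": [0,0,-0.0944]},
    {"translation": [0.0053,0.0357,0],"dr": [0,0,-0.0944]},
  ],
)

```text
t: 6.4
position: [0.6831, -0.0317, 0.0589]
ee_rot: [[-0.934, -0.359, 0.003], [-0.359, 0.934, -0.0], [-0.003, -0.001, -1.0]]
ft_force: [-0.3, -0.2, 0.0]
grip_width: 0.0473
gripper_force: 0.0
```

servo_tool(
  moves=[
    {"translation": [0.0004,-0.007,0],"dr": [0,0,0]},
    {"translation": [0.0005,-0.014,0],"dr": [0,0,0]},
    {"translation": [0.0005,-0.014,0],"dr": [0,0,0]},
  ],
)

```text
t: 6.7
position: [0.687, -0.05, 0.0571]
ee_rot: [[-0.935, -0.354, 0.001], [-0.354, 0.935, -0.003], [-0.0, -0.003, -1.0]]
ft_force: [-0.2, -0.4, -0.2]
grip_width: 0.0469
gripper_force: 0.0
```

```bash
python3 -c "
from h import *
orb(198.6+175)
save('wrist','w2.png');im,d=save('top','t3.png')
ax=np.array([.569,-.076])
for n,l in (('peg',blobs(im,'top',(105,120,60),(130,255,255),.06,(300,460,140,320))),):
  for c,a,p in l: print(n,c,a,p,np.degrees(np.arctan2(*(p[:2]-ax)[::-1]))%360)
"
```

```text
t 6.7 pos [ 0.687  -0.05    0.0571] yaw_y 110.7 q [  4.  36.  -4.  92.   4.  52. 109.] w 0.0469 F [-0.2 -0.4 -0.2] 
move [-0.0015  0.0023 -0.0009] [-0.0009  0.0001  0.0396]
peg [368.9 157.1] 26 [ 0.68760572 -0.05065117  0.06      ] 12.063956343411327
peg [335.2 260.1] 62 [0.48398844 0.01125806 0.06      ] 134.25287253843743
```

View pics/w2.png

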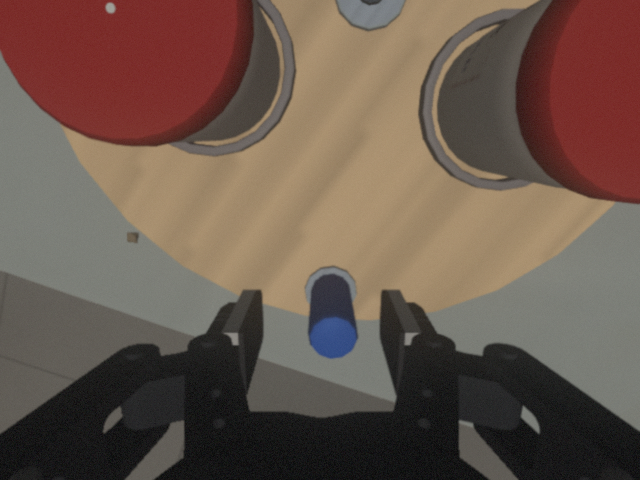

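The peg stands free between the fingers at (333,335). I'll lift and clear the view.

servo_tool(
  moves=[
    {"translation": [0,0.001,-0.04]},
    {"translation": [0,0.001,-0.08]},
    {"translation": [0,0.001,-0.13]},
    {"translation": [0,0.05,-0.15]},
    {"translation": [0,0.1,-0.15]},
  ],
)

```text
$.moves[0]: bad value
```

servo_tool(
  moves=[
    {"translation": [0.015,0.048,0]},
    {"translation": [0.03,0.096,0]},
    {"translation": [0.04,0.14,0]},
    {"translation": [0.05,0.18,0]},
    {"translation": [0.05,0.22,0]},
  ],
)

```text
$.moves[0]: bad value
```

```bash
python3 -c "
from h import *
orb(0)
im,d=save('top','t4.png')
ax=np.array([.569,-.076])
for n,l in (('peg',blobs(im,'top',(105,120,60),(130,255,255),.06,(300,460,140,320))),('blk',blobs(im,'top',(0,0,0),(180,255,60),.096,(360,420,225,290),100)),('red',[b for b in blobs(im,'top',(0,200,150),(8,255,255),.01,(300,460,285,320))])):
  for c,a,p in l: print(n,c,a,p,np.degrees(np.arctan2(*(p[:2]-ax)[::-1]))%360)
"
```

```text
t 6.8 pos [ 0.6864 -0.0478  0.0566] yaw_y 110.8 q [  4.  36.  -5.  92.   4.  52. 109.] w 0.0468 F [-0.  -0.6  0.7] 
move [ 0.0057 -0.028  -0.0014] [-2.000e-04 -1.000e-04  1.157e-01]
peg [368.5 157.2] 27 [ 0.68744702 -0.04994133  0.06      ] 12.407567556520922
peg [335.3 260.1] 63 [0.48405423 0.01114717 0.06      ] 134.26711730422846
```

View pics/t4.png

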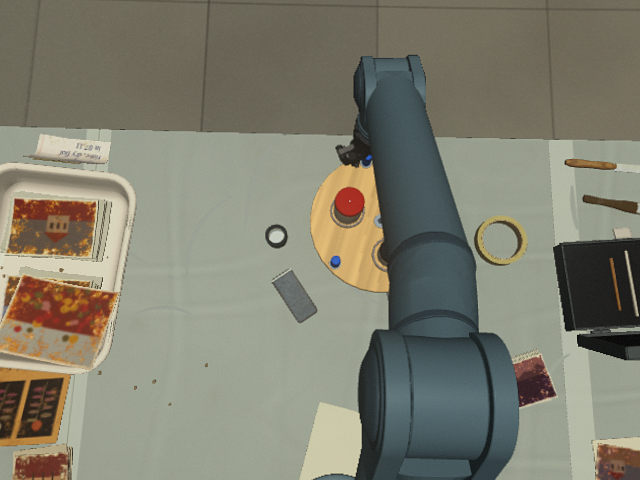

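The moves were refused because the `dr` field was missing. This view shows the arm still hiding the black jar, with the pegs at (368,157) and (335,260). I'll resend the moves.

servo_tool(
  moves=[
    {"translation": [0,0,-0.04],"dr": [0,0,0]},
    {"translation": [0,0,-0.08],"dr": [0,0,0]},
    {"translation": [0,0,-0.13],"dr": [0,0,0]},
    {"translation": [0,0.04,-0.15],"dr": [0,0,0]},
    {"translation": [0,0.09,-0.15],"dr": [0,0,0]},
  ],
)

```text
t: 7.35
position: [0.6583, 0.0345, 0.2127]
ee_rot: [[-0.937, -0.35, 0.012], [-0.35, 0.937, -0.001], [-0.011, -0.005, -1.0]]
ft_force: [0.1, 0.8, 0.1]
grip_width: 0.0468
gripper_force: 0.0
```

servo_tool(
  moves=[
    {"translation": [0.01,0.048,0],"dr": [0,0,0.03]},
    {"translation": [0.02,0.096,0],"dr": [0,0,0.06]},
    {"translation": [0.03,0.14,0],"dr": [0,0,0.1]},
    {"translation": [0.04,0.18,0],"dr": [0,0,0.14]},
    {"translation": [0.05,0.22,0],"dr": [0,0,0.18]},
  ],
)

```text
t: 7.85
position: [0.527, 0.2271, 0.2066]
ee_rot: [[-0.979, 0.202, -0.0], [0.202, 0.979, 0.0], [0.0, 0.0, -1.0]]
ft_force: [0.8, 1.9, 0.0]
grip_width: 0.0472
gripper_force: 0.0
```

```bash
python3 -c "
from h import *
orb(0)
im,d=save('top','t5.png')
ax=np.array([.569,-.076])
for n,l in (('peg',blobs(im,'top',(105,120,60),(130,255,255),.06,(300,460,140,320))),('blk',blobs(im,'top',(0,0,0),(180,255,60),.096,(360,420,225,290),100)),('red',[b for b in blobs(im,'top',(0,200,150),(8,255,255),.01,(300,460,285,320))])):
  for c,a,p in l: print(n,c,a,p,np.degrees(np.arctan2(*(p[:2]-ax)[::-1]))%360)
"
```

```text
t 7.85 pos [0.527  0.2271 0.2066] yaw_y 78.3 q [-21.  15.  -8. 103.   2.  61.  49.] w 0.0472 F [0.8 1.9 0. ] 
move [-0.2219 -0.2637  0.1485] [ 0.0001 -0.     -0.0649]
peg [367.5 155.7] 55 [ 0.69050874 -0.04802996  0.06      ] 12.963078849542068
peg [446.  235.4] 57 [ 0.53634608 -0.19727214  0.06      ] 254.92987006830958
peg [335.3 260.1] 63 [0.48405423 0.01114717 0.06      ] 134.26711730422846
blk [392.8 250.5] 387 [ 0.49876872 -0.09192169  0.096     ] 192.7732602306585
red [396.8 303.1] 165 [ 0.41047883 -0.110975    0.01      ] 192.44200657539622
```

View pics/t5.png

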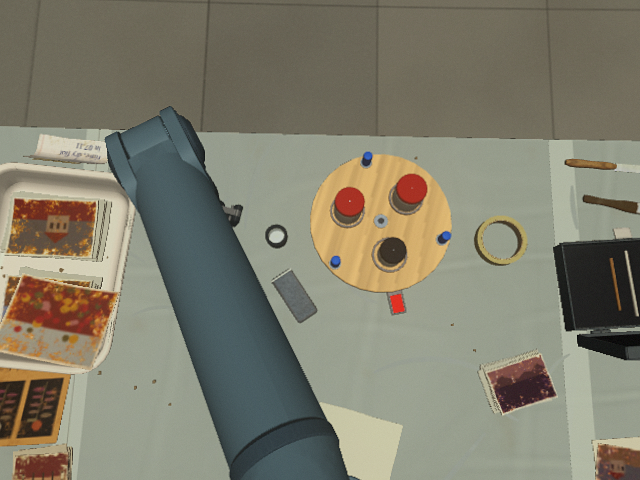

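The black jar at (393,251) lines up with the red mark at (397,303), measured at 192.8° against 192.4°. The jars stand in their pockets and the bystanders are where they were.

```bash
python3 -c "
from bench import *
print(sign_off())"
```

```text
the job is handed in; nothing more can be done
None
```

The turntable is turned so the black-lidded jar stands in line with the red mark (within about 0.4° in the last picture), the arm is clear, and the job is handed in; sign-off gave no verdict.

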